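Open the sprung micrometer case

ROBOT

A 6-joint arm with a two-finger parallel gripper is mounted at the origin on the work surface. World frame = base frame: x ahead of the robot, y to its left, z up, the work surface at z = 0. Lengths are in m, angles in rad, forces in N, time in s.
With the tool pointing down it reaches from about 0.35 to 0.975 m from the base axis. Payload 4.9 kg.
Tool frame: the origin (TCP) lies midway between the tips of the shut fingers; the grasp point (between the pads) lies 19 mm behind it; z points along the fingers, y is the direction in which the jaws open and shut (so a half turn about z gives the same grasp; the last joint's range is limited). The gripper opens to 85 mm and grips with 20 to 120 N. Pads are 22 mm wide; open, the fingers measure 114 mm over their backs; the gripper's body (76 mm by 85 mm) begins 54 mm behind the grasp point. The pads swing forward as they close: fully open they stand 13 mm farther back than shut.
Start: joints at [1.053, 0.053, 1.613, -0, 1.476, -0.119], TCP at [0.243, 0.576, 0.231] pointing down, gripper open.
Joint ranges: [-3.01, 3.01], [-1.01, 2.22], [0.06, 2.58], [-1.02, 4.17], [0.09, 2.62], [-3.14, 3.14]. Speed limits (rad/s): [2.57, 2.57, 3.14, 3.14, 3.14, 3.14].

INTERFACE

Orientations are given as a rotation vector (axis times angle).
In Python, from station import ctrl gives the robot as it stands.
- The arm moves only by the tool apply_moves, never from a script. Its argument "rows" is a list of rows, each a list of 6 numbers: the shift along the tool's x, y, z in cm, then the turn, a rotation vector about the tool's x, y, z in units of 5 degrees (1.0 is 5 degrees). In form: [[x, y, z, rx, ry, rz], ...]. A call has 1 to 20 rows; each row is the pose to reach, as a shift and turn from the pose measured when the call began, along the tool's axes at that moment; what a row does not reach only later rows make up. A row lasts 1/10 s, in which the tool goes at most 50 mm and 8.59 degrees, less where a joint would pass 70% of its speed; a pose out of reach is approached as far as the arm can. A call with a gripper value outside its range is refused whole. "grip" is the closure, from 0 (fully open) to 1 (shut), set as the call begins (left out, the last holds). The fingers move at their own pace and stop on an object; "squeeze" is the grip in N (left out, the last holds). Time passes only in rows, so rows that repeat a pose let the fingers close. It gives the time, the measured TCP pose, the force and the opening at its end, in the units of the state.
- ctrl.get_obs(): the state, without advancing time (a new reading comes with each control period).
- ctrl.get_image(name): name is "scene" or "top" or "wrist"; returns a dict with "color" (480x640x3 uint8, blue, green, red), "mtx" (3x3 intrinsics, pixels), "rvec" (rotation vector, rad) and "tvec" (3), from world to camera coordinates, as OpenCV has them. Camera axes: x right, y down, z forward; pixel columns grow to the right and rows downward; lengths in m; the calibration is good to about 2 mm. A picture is of the moment at which its call begins. There is no depth.
- ctrl.finish_job(): hands the job in, once; it reports no verdict.
The state is a dict: "t": time; "q": joint angles; "dq": joint speeds; "effort": joint torques, N m; "tool_pos": TCP position; "tool_rot": TCP orientation; "contact_force": force on the tool from outside, world axes, zero at the start; "wrist_torque": the same for the moment, N m; "opening": finger opening in m.
Only numpy, scipy, OpenCV 4.12 (cv2) and the standard library are available. Lean on these libraries where they do the work, as an engineer would, in place of code of your own. Each camera call takes 0.05 s, during which the arm holds its last target.

TASK

Open the shut wooden micrometer case on the bench mat: press down the release tab on its front so that the lid pops up by itself, untouched, then push the lid back with the fingertips until it rests fully open against its stop. Only touch and push: pick nothing up, leave the micrometer lying in the case, do not disturb the other things on the mat, and finish clear of everything.

Things in the scene. Friction and masses are not known exactly. Their poses are not given: they have to be found in the camera images.
- case: The closed wooden micrometer case, fixed to the bench: 130 mm deep (its x), 200 mm wide (its y), 63 mm high with the 8 mm lid shut. Origin at the centre of its underside, on the bench; z up. Its front, with the latch, is at x = -65 mm, the hinge of the lid at x = +65 mm. Inside are foam 20 mm above the bench, the loose micrometer and a short spring post that lifts the lid.
- tab_pad (a point): Place to press on the steel release tab: a flat pad 34 mm long (along the case's x) and 50 mm wide, in the middle of the case's front. Its top is 40 mm above the bench and it reaches from 4 to 38 mm in front of the front face. This point is on its top, 26 mm in front of the front face. Behind the pad, within 6 mm of the front face, a steel catch 30 mm wide rises to 68 mm above the bench and hooks over the lid's edge. Push the pad straight down.
- case_tab (a joint): Release tab angle in rad: 0 at rest, 0.36 fully pressed (the pad's press point is then 8 mm lower). The catch lets go at about 0.2 rad (5 mm down). A spring returns it; about 3 N to start, 6 N at the end of its travel.
- case_lid (a joint): Lid angle in rad: 0 shut, about 0.59 where the spring post leaves it after the catch lets go (in about half a second), 1.57 upright, 1.95 fully open against the stop. Beyond the post only the lid's weight (about 0.18 kg) acts: let go before upright, it falls back to 0.59; from about 1.75 on it sinks on to the stop by itself within a second or two.
- lid_hinge (a point): Hinge axis of the lid, at the middle of the case's back, 65 mm behind the case's centre and 55 mm above the bench; the axis runs along the case's y.
- lid_edge (a point): Middle of the lower corner of the lid's free front edge, 130 mm from the hinge axis; it moves with the lid: 55 mm above the bench when shut, about 127 mm when popped up. The lid is a plain slab 200 mm wide, 8 mm thick on the outer side of this point. Opening takes a few newtons: push this edge with the side of a fingertip, the tip some 14 mm below it, rising along with it in an arc about the hinge (a level push jams).
- micrometer: Loose outside micrometer, 110 mm long and 18 mm high, lying on the foam inside the case; origin on its underside. Leave it lying.
- ring_gauge: Loose dark steel ring, 68 mm diameter, 22 mm high; origin at the centre of its underside. Leave alone.
- gauge_block: Loose steel block 30 x 60 x 20 mm (x, y, z); origin at the centre of its underside. Leave alone.
- plug_gauge: Loose steel plug gauge standing up, 32 mm diameter, 60 mm high; origin at the centre of its underside. Leave alone.
- bearing_disc: Loose aluminium disc, 60 mm diameter, 14 mm high; origin at the centre of its underside. Leave alone.

How it is judged:
On the way, in this order (a step that is already met when the one before it is completed fails the run):
1. the release tab is pressed down while the lid is still shut (value of joint case_tab above 0.12 rad and value of joint case_lid below 0.15 rad).
2. the lid has popped up by itself, not touched by the fingers (value of joint case_lid between 0.3 and 0.9 rad and contact force between the fingers and case_lid below 0.3 N), for 0.15 s.
3. the lid is pushed fully open (value of joint case_lid above 1.85 rad), for 0.2 s.
At the end, for the whole second after the job is handed in: The lid rests fully open (joint above 1.85 rad of 1.95), the release tab has sprung back (below 0.08 rad), the micrometer still lies in the case (moved under 15 mm) and the other things are where they were (within 25 mm) (value of joint case_lid between 1.85 and 2 rad and value of joint case_tab below 0.08 rad and distance of micrometer from where it was at the start of the episode below 0.015 m and distance of each of ring_gauge, gauge_block, plug_gauge, bearing_disc from where it was at the start of the episode below 0.025 m); the robot touches nothing.
It fails at once if the micrometer is lifted or shifted by more than 15 mm (distance of micrometer from where it was at the start of the episode above 0.015 m).
It fails at once if another loose thing is lifted or shifted by more than 25 mm (distance of any of ring_gauge, gauge_block, plug_gauge, bearing_disc from where it was at the start of the episode above 0.025 m).
It also fails if it takes over 48 s, if anything falls off the work surface, if the arm or the gripper's body presses on something with over 40 N, if the wrist force passes 120 N, or if a joint passes its speed limit or range.

## Working session

There is one attempt and no reset: what is moved stays moved. The work goes in short steps, Python scripts to look and compute and a tool call to move; the robot and the scene stay as the last step left them, time stands still between calls to the robot, and variables do not carry over. Pictures are saved under pics/ and viewed, and the job is handed in when it is done.

Besides the shell and the picture viewer there is one more tool, called after "Request:" as name([rows], argument=value, ...), one row to a line, values as JSON. apply_moves: Moves the arm, as the interface text tells. Its arguments: {"type":"object","properties":{"rows":{"type":"array","items":{"type":"array","items":{"type":"number"}}},"grip":{"type":"number"},"squeeze":{"type":"number"}},"required":["rows"]}

```bash
mkdir -p pics; ls; python3 - <<'E'
from station import ctrl
import cv2
o=ctrl.get_obs()
print({k:(v if not hasattr(v,'round') else v) for k,v in o.items()})
for n in ['scene','top']:
    i=ctrl.get_image(n); cv2.imwrite(f'pics/{n}0.png',i['color']); print(n,i['mtx'],i['rvec'],i['tvec'])
E
```

```text
pics
{'t': 0.0, 'q': array([ 1.05300650e+00,  5.33188633e-02,  1.61431483e+00,  2.41583117e-05,
        1.47594681e+00, -1.18998497e-01]), 'dq': array([ 0.00040154,  0.00050046, -0.0020061 , -0.00111102, -0.00056589,
       -0.00010234]), 'effort': array([-1.44305737e-03, -3.93690956e+01, -3.70170164e+01, -3.01093869e-04,
        7.20061798e-03, -2.10214992e-06]), 'tool_pos': array([0.24237586, 0.57542082, 0.2300741 ]), 'tool_rot': array([-6.22152766e-01, -3.07871217e+00,  2.95314069e-03]), 'contact_force': array([-0.79616037,  0.3407355 , -0.46188728]), 'wrist_torque': array([0.03917937, 0.01487284, 0.00058449]), 'opening': 0.0852462696237481}
scene [[529.60440828   0.         319.80235364]
 [  0.         529.60440828 243.37295008]
 [  0.           0.           1.        ]] [ 2.07952288  0.87355265 -0.44368682] [-0.45026872 -0.16372008  1.30299461]
top [[445.56664008   0.         317.0654944 ]
 [  0.         445.56664008 232.79979555]
 [  0.           0.           1.        ]] [ 2.15996913 -2.02918186  0.23498768] [0.05129423 0.56261188 0.79462234]
```

View pics/scene0.png

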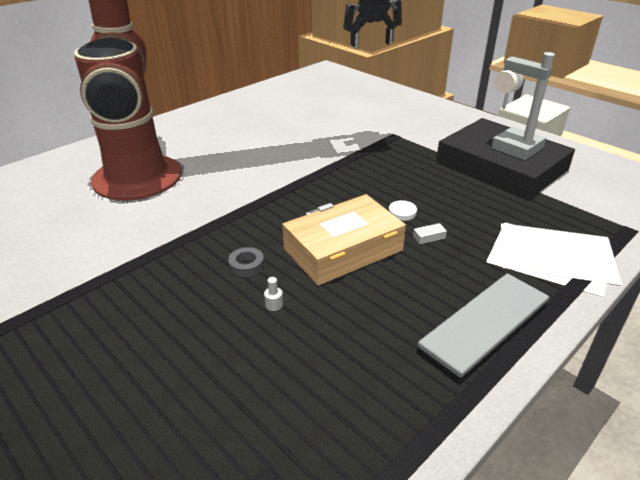

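View pics/top0.png

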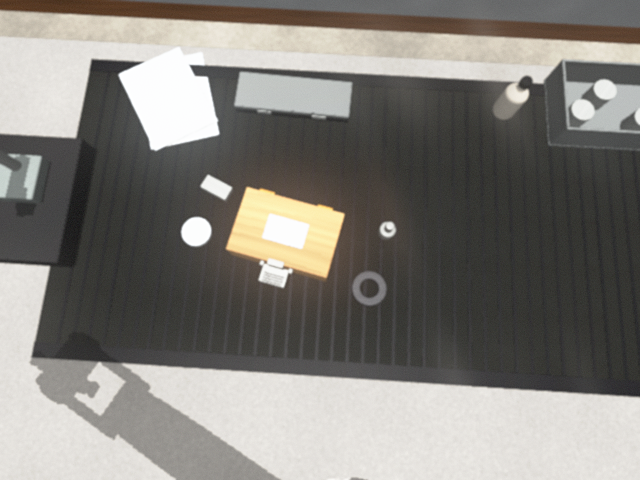

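The scene view shows the case at about (345,238). In the top view the lid's corners are near (248,188), (344,212), (327,277) and (228,248), and the tab is at (273,274), towards the robot. I'll measure these more precisely.

```bash
cat > h.py <<'E'
import numpy as np, cv2
def cam(i):
    R=cv2.Rodrigues(np.array(i['rvec']))[0]; t=np.array(i['tvec']).ravel(); return R,t,-R.T@t
def ray(i,uv,z):
    R,t,c=cam(i); p=np.linalg.solve(i['mtx'],np.array([uv[0],uv[1],1.])); d=R.T@p
    return c+d*(z-c[2])/d[2]
def proj(i,P):
    return cv2.projectPoints(np.array(P,float).reshape(-1,3),np.array(i['rvec'],float),np.array(i['tvec'],float),i['mtx'],None)[0].reshape(-1,2)
E
python3 - <<'E'
from station import ctrl
from h import *
i=ctrl.get_image('top'); im=i['color']; print('cam',cam(i)[2])
hsv=cv2.cvtColor(im,cv2.COLOR_BGR2HSV)
m=cv2.inRange(hsv,(8,70,90),(35,255,255)); m[:150]=0;m[320:]=0;m[:,:200]=0;m[:,380:]=0
m=cv2.morphologyEx(m,cv2.MORPH_OPEN,np.ones((11,11)))
c=max(cv2.findContours(m,0,2)[0],key=cv2.contourArea)
h=cv2.convexHull(c); 
ap=cv2.approxPolyDP(h,5,True).reshape(-1,2); print(ap)
for p in ap: print(p,ray(i,p,0.063).round(4))
g=im[170:310,190:420]; cv2.imwrite('pics/topz.png',cv2.resize(g,None,fx=3.4,fy=3.4,interpolation=cv2.INTER_CUBIC))
w=ctrl.get_image('scene')['color'][180:330,210:460]; cv2.imwrite('pics/scz.png',cv2.resize(w,None,fx=3.2,fy=3.2,interpolation=cv2.INTER_CUBIC))
cv2.imwrite('pics/wr0.png',ctrl.get_image('wrist')['color'])
E
```

```text
cam [0.36171101 0.07353636 0.90241091]
[[245 188]
 [343 212]
 [326 279]
 [227 250]]
[245 188] [0.641  0.2346 0.063 ]
[343 212] [0.6038 0.0383 0.063 ]
[326 279] [0.4704 0.0639 0.063 ]
[227 250] [0.5143 0.2566 0.063 ]
```

View pics/topz.png

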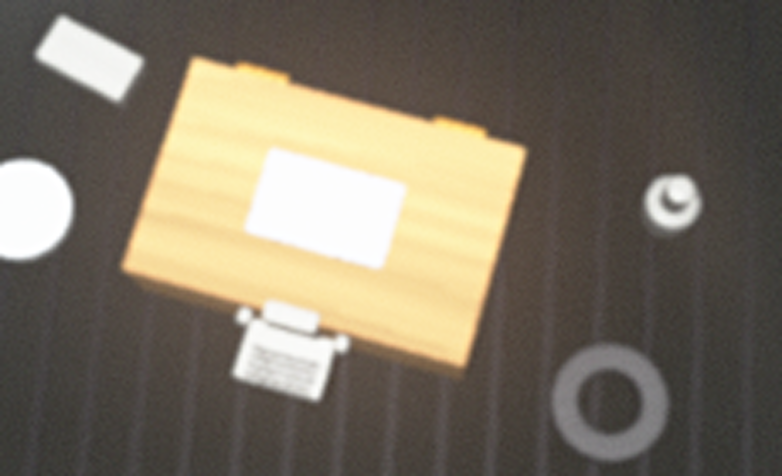

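View pics/wr0.png

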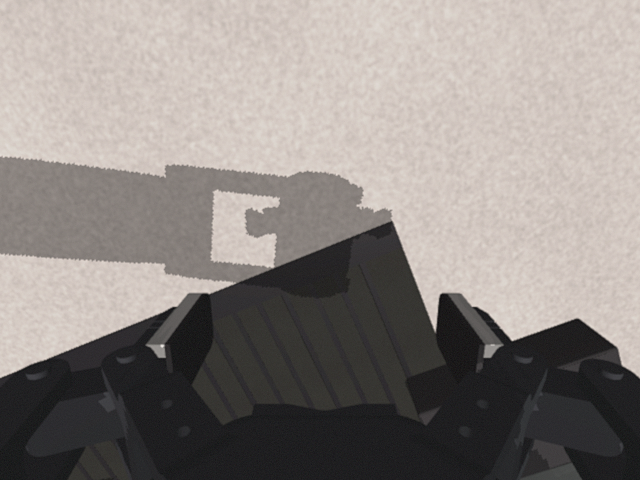

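```bash
python3 - <<'E'
from station import ctrl
from h import *
i=ctrl.get_image('top')
z2p=lambda p:((p[0]+.5)/3.4-.5+190,(p[1]+.5)/3.4-.5+170)
lid=[(193,57),(527,148),(466,364),(122,269)]
mod=[(65,100),(65,-100),(-65,-100),(-65,100)]
Q=np.array([ray(i,z2p(p),.063)[:2] for p in lid]); M=np.array(mod)/1000.
print(Q.round(4), [round(np.linalg.norm(Q[k]-Q[(k+1)%4]),4) for k in range(4)])
pad=[(233,378),(320,402)]
P=np.array([ray(i,z2p(p),.040)[:2] for p in pad]);print('pad front corners',P.round(4),np.linalg.norm(P[0]-P[1]))
M2=np.vstack([M,[[-.103,.025],[-.103,-.025]]]);Q2=np.vstack([Q,P])
def fit(M,Q):
    a=M-M.mean(0);b=Q-Q.mean(0)
    th=np.arctan2((a[:,0]*b[:,1]-a[:,1]*b[:,0]).sum(),(a*b).sum())
    R=np.array([[np.cos(th),-np.sin(th)],[np.sin(th),np.cos(th)]]);t=Q.mean(0)-R@M.mean(0)
    print('th',th,np.degrees(th),'t',t.round(4),'res',((M@R.T+t-Q)*1000).round(1).tolist());return th,R,t
fit(M,Q);th,R,t=fit(M2,Q2)
for n,p in dict(tab=(-.091,0),hinge=(.065,0),edge=(-.065,0)).items(): print(n,(R@p+t).round(4))
for n,uv,z in [('plug',(388,230),.06),('ring',(369,288),.022),('disc',(196,232),.014),('block',(216,187),.02)]:
    w=ray(i,uv,z)[:2]; print(n,w.round(3),'in case',(R.T@(w-t)).round(3))
s=ctrl.get_image('scene');im=s['color'].copy()
T=lambda x,y,z:np.r_[R@[x,y]+t,z]
for p in proj(s,[T(a,b,.063) for a,b in M]+[T(a,b,0.) for a,b in M]+[T(-.103,.025,.04),T(-.103,-.025,.04)]):cv2.circle(im,tuple(int(v*4) for v in p),6,(0,0,255),1,shift=2)
cv2.imwrite('pics/scz1.png',cv2.resize(im[180:330,210:460],None,fx=3.2,fy=3.2))
E
```

```text
[[0.6445 0.2321]
 [0.6016 0.035 ]
 [0.4748 0.0628]
 [0.5165 0.2597]] [np.float64(0.2018), np.float64(0.1297), np.float64(0.2013), np.float64(0.1309)]
pad front corners [[0.4617 0.1947]
 [0.4511 0.1441]] 0.051700775134425954
th -0.21222291111582112 -12.159477122916554 t [0.5594 0.1474] res [[-0.5, -0.7], [0.3, 1.0], [-0.1, 0.5], [0.4, -0.9]]
th -0.21170885253092686 -12.130023735579647 t [0.5586 0.1475] res [[-1.3, -0.5], [-0.4, 1.1], [-0.8, 0.6], [-0.4, -0.8], [1.5, -1.1], [1.5, 0.6]]
tab [0.4696 0.1666]
hinge [0.6221 0.1339]
edge [0.4951 0.1612]
plug [ 0.574 -0.051] in case [ 0.057 -0.191]
ring [ 0.463 -0.022] in case [-0.058 -0.186]
disc [0.557 0.335] in case [-0.041  0.183]
block [0.654 0.303] in case [0.06  0.172]
```

View pics/scz1.png

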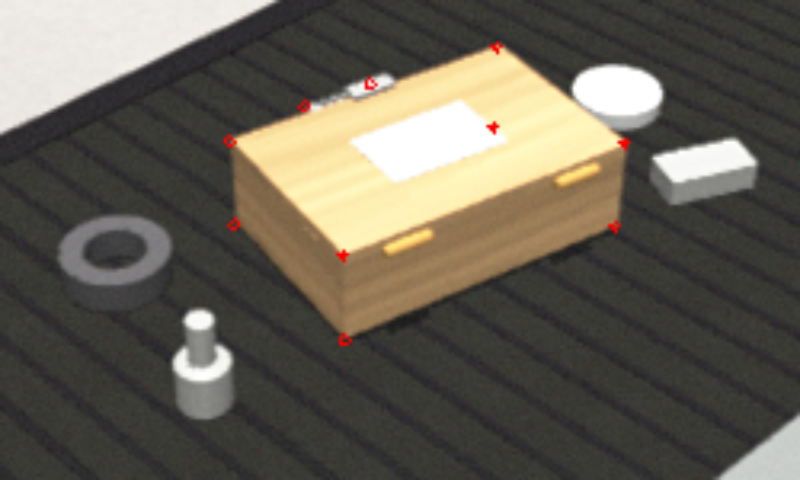

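```bash
cat >> h.py <<'E'
from scipy.spatial.transform import Rotation as Ro
TH=-0.2121; T0=np.array([.5592,.1474])
Rc=Ro.from_euler('z',TH).as_matrix()
def c2w(p): return Rc@np.array(p,float)+np.r_[T0,0]
def w2c(p): return Rc.T@(np.array(p,float)-np.r_[T0,0])
def des(tilt):
    s,c=np.sin(np.radians(tilt)),np.cos(np.radians(tilt))
    z=np.array([s,0,-c]); y=np.array([0,1.,0]); x=np.cross(y,z)
    return Rc@np.c_[x,y,z]
def row(o,p,tilt):
    Rt=Ro.from_rotvec(o['tool_rot']).as_matrix()
    d=Rt.T@(c2w(p)-np.array(o['tool_pos']))*100
    r=np.degrees(Ro.from_matrix(Rt.T@des(tilt)).as_rotvec())/5
    return np.r_[d,r].round(2).tolist()
def status(o):
    Rt=Rc.T@Ro.from_rotvec(o['tool_rot']).as_matrix()
    print('t',o['t'],'case-pos mm',(w2c(o['tool_pos'])*1000).round(1),'tilt',np.degrees(np.arctan2(Rt[0,2],-Rt[2,2])).round(2),'z',Rt[:,2].round(3),'F',np.round(Rc.T@o['contact_force'],1),'open',round(o['opening'],4))
E
python3 - <<'E'
from station import ctrl
from h import *
o=ctrl.get_obs();status(o)
print(row(o,(-.085,0,.20),25)); print(row(o,(-.085,0,.11),25))
E
```

```text
t 0.35 case-pos mm [-399.7  352.2  231. ] tilt -0.01 z [-0. -0. -1.] F [-0.2 -0.1  0. ] open 0.0853
[-37.46, -28.76, 3.11, -0.47, -4.99, -2.1]
[-37.46, -28.76, 12.11, -0.47, -4.99, -2.1]
```

Request:
apply_moves([
  [-37.5,-28.8,3.1,-0.47,-5,-2.1],
  [-37.5,-28.8,3.1,-0.47,-5,-2.1],
  [-37.5,-28.8,3.1,-0.47,-5,-2.1],
  [-37.5,-28.8,3.1,-0.47,-5,-2.1],
  [-37.5,-28.8,3.1,-0.47,-5,-2.1],
  [-37.5,-28.8,3.1,-0.47,-5,-2.1],
  [-37.5,-28.8,3.1,-0.47,-5,-2.1],
  [-37.5,-28.8,3.1,-0.47,-5,-2.1],
  [-37.5,-28.8,3.1,-0.47,-5,-2.1],
  [-37.5,-28.8,3.1,-0.47,-5,-2.1],
  [-37.5,-28.8,3.1,-0.47,-5,-2.1],
  [-37.5,-28.8,3.1,-0.47,-5,-2.1],
  [-37.5,-28.8,3.1,-0.47,-5,-2.1],
  [-37.5,-28.8,3.1,-0.47,-5,-2.1],
  [-37.5,-28.8,3.1,-0.47,-5,-2.1],
  [-37.5,-28.8,3.1,-0.47,-5,-2.1],
], grip=1, squeeze=20)

```text
t: 1.95
tool_pos: [0.4761, 0.1656, 0.2001]
tool_rot: [0.285, 2.691, -0.064]
contact_force: [-0.1, 0.7, -0.5]
opening: -0.0003
```

```bash
python3 - <<'E'
from station import ctrl
from h import *
o=ctrl.get_obs();status(o)
for z in (.08,.052): print(row(o,(-.085,0,z),25))
cv2.imwrite('pics/wr1.png',ctrl.get_image('wrist')['color'])
E
```

```text
t 1.95 case-pos mm [-85.1   0.3 200.1] tilt 25.06 z [ 0.424  0.    -0.906] F [-0.2  0.7 -0.5] open -0.0003
[5.08, -0.02, 10.88, 0.0, 0.01, 0.01]
[6.27, -0.02, 13.42, 0.0, 0.01, 0.01]
```

View pics/wr1.png

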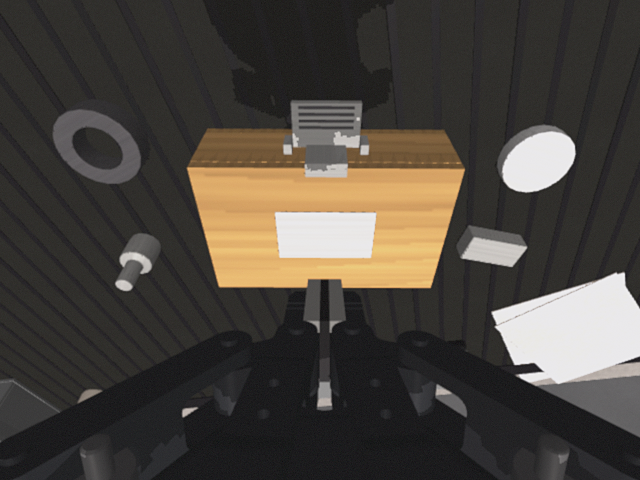

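The wrist view has the tab at (326,120), on the centre line of the fingertips at x≈325, so the sideways alignment is good. Next I go down to just above the pad.

Request:
apply_moves([
  [1.7,0,3.6,0,0,0],
  [3.4,0,7.2,0,0,0],
  [5.1,0,10.9,0,0,0],
  [6.2,0,13.2,0,0,0],
  [6.2,0,13.2,0,0,0],
  [6.2,0,13.2,0,0,0],
])

```text
t: 2.6
tool_pos: [0.4761, 0.1656, 0.0547]
tool_rot: [0.285, 2.691, -0.064]
contact_force: [0.6, -0.2, 0.2]
opening: -0.0001
```

```bash
python3 - <<'E'
from station import ctrl
from h import *
o=ctrl.get_obs();status(o)
for z in (.046,.040,.037,.20): print(row(o,(-.085,0,z),25))
i=ctrl.get_image('top')['color'][150:330,150:450]
cv2.imwrite('pics/t1.png',cv2.resize(i,None,fx=2.6,fy=2.6))
E
```

```text
t 2.6 case-pos mm [-85.1   0.3  54.7] tilt 25.07 z [ 0.424  0.    -0.906] F [ 0.7 -0.1  0.2] open -0.0001
[0.36, -0.03, 0.79, 0.0, 0.01, 0.02]
[0.62, -0.03, 1.33, 0.0, 0.01, 0.02]
[0.74, -0.03, 1.61, 0.0, 0.01, 0.02]
[-6.16, -0.04, -13.16, 0.0, 0.01, 0.02]
```

View pics/t1.png

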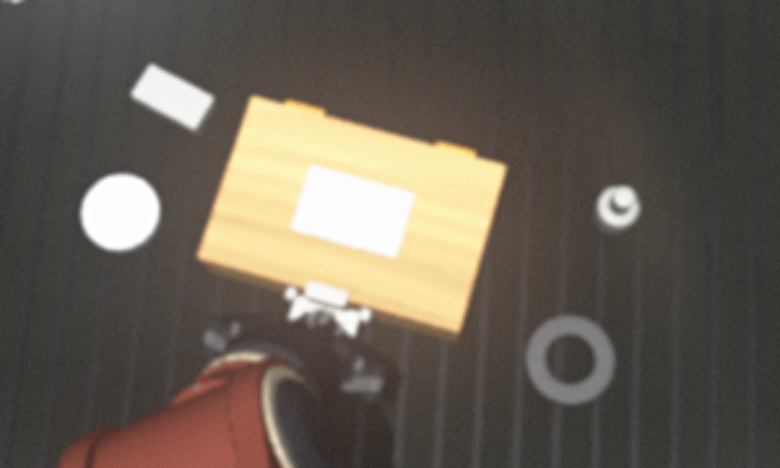

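The fingertips are centred over the tab at about (325,320), with the lid clear of the gripper. I'll press and hold.

Request:
apply_moves([
  [0.36,0,0.8,0,0,0],
  [0.5,0,1.05,0,0,0],
  [0.6,0,1.3,0,0,0],
  [0.7,0,1.5,0,0,0],
  [0.74,0,1.6,0,0,0],
  [0.74,0,1.6,0,0,0],
  [0.74,0,1.6,0,0,0],
  [0.74,0,1.6,0,0,0],
  [0.74,0,1.6,0,0,0],
])

```text
t: 3.55
tool_pos: [0.4776, 0.1661, 0.0389]
tool_rot: [0.285, 2.688, -0.061]
contact_force: [-2.4, 1.2, 4.7]
opening: -0.0002
```

```bash
python3 - <<'E'
from station import ctrl
from h import *
o=ctrl.get_obs();status(o)
for p in ((-.090,0,.060),(-.15,0,.09)): print(row(o,p,25))
i=ctrl.get_image('top')['color'][150:330,150:450]
j=ctrl.get_image('scene')['color'][150:330,150:450]
cv2.imwrite('pics/t2.png',np.vstack([cv2.resize(k,None,fx=1.6,fy=1.6) for k in (i,j)]))
E
```

```text
t 3.55 case-pos mm [-83.8   1.1  38.9] tilt 25.24 z [ 0.426  0.002 -0.905] F [-2.6  0.7  4.7] open -0.0002
[-0.34, -0.11, -2.18, 0.02, 0.05, 0.01]
[3.81, -0.09, -7.45, 0.02, 0.05, 0.01]
```

View pics/t2.png

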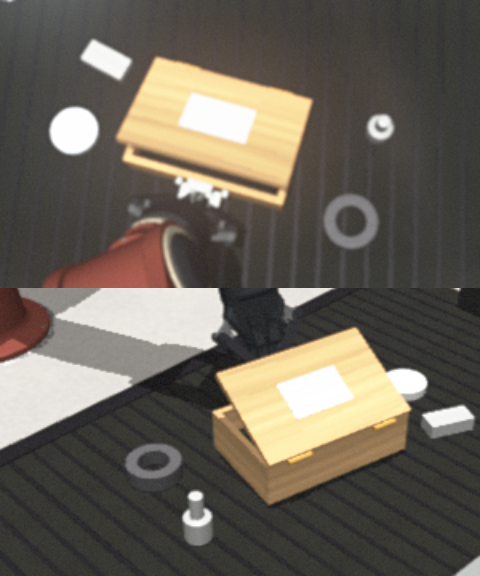

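Both views show the lid popped up, with its front edge lifted and the fingers still on the tab. I'll retreat now.

Request:
apply_moves([
  [0,0,0,0,0,0],
  [0,0,0,0,0,0],
  [0,0,-1,0,0,0],
  [-0.3,0,-2.2,0,0,0],
  [1,0,-4,0,0,0],
  [2.5,0,-6,0,0,0],
  [3.8,0,-7.5,0,0,0],
  [3.8,0,-7.5,0,0,0],
  [3.8,0,-7.5,0,0,0],
])

```text
t: 4.55
tool_pos: [0.4129, 0.18, 0.0911]
tool_rot: [0.284, 2.686, -0.061]
contact_force: [-0.2, 0.7, 0.1]
opening: 0.0001
```

```bash
python3 - <<'E'
from station import ctrl
from h import *
o=ctrl.get_obs();status(o)
for p in ((-.11,0,.113),(-.07,0,.113)): print(row(o,p,0))
im=ctrl.get_image('top');i=im['color'][150:330,150:450]
L=[c2w((.065-.13*np.cos(.59),y,.055+.13*np.sin(.59))) for y in (-.1,0,.1)]
print('pred lid edge px',proj(im,L).round(1))
j=ctrl.get_image('scene')['color'][150:330,150:450]
cv2.imwrite('pics/t3.png',np.vstack([cv2.resize(k,None,fx=1.6,fy=1.6) for k in (i,j)]))
E
```

```text
t 4.55 case-pos mm [-149.9    1.1   91.1] tilt 25.32 z [ 0.428  0.003 -0.904] F [-0.3  0.7  0.1] open 0.0001
[-4.54, -0.11, -0.27, 0.03, 5.06, 0.02]
[-8.16, -0.12, 1.44, 0.03, 5.06, 0.02]
pred lid edge px [[330.5 260. ]
 [276.2 244.9]
 [222.7 230.1]]
```

View pics/t3.png

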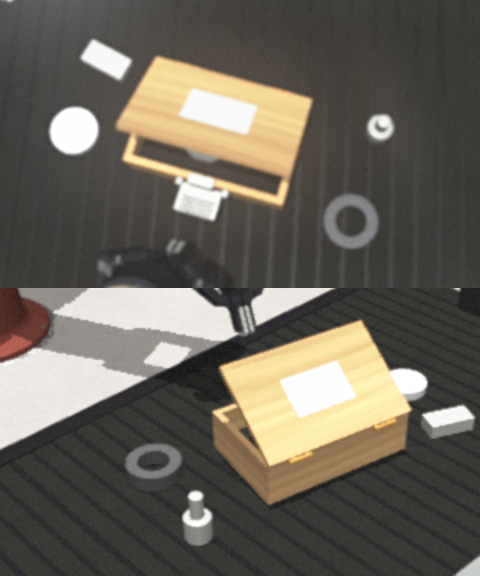

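The tab has sprung back and the lid sits open at about 0.59 rad. Its front corners are at about (335,261) and (223,235) in the full top image, close to the prediction. Now I turn the tool vertical and move to the pre-push pose.

Request:
apply_moves([
  [-1.5,0,0,0,1.7,0],
  [-3,0,-0.2,0,3.4,0],
  [-4.5,-0.1,-0.3,0,5.06,0],
  [-6.5,-0.1,0.7,0,5.06,0],
  [-8.1,-0.1,1.4,0,5.06,0],
  [-8.1,-0.1,1.4,0,5.06,0],
  [-8.1,-0.1,1.4,0,5.06,0],
])

```text
t: 5.35
tool_pos: [0.4899, 0.1616, 0.1113]
tool_rot: [-0.332, -3.121, -0.001]
contact_force: [-0.7, 0.4, 0.2]
opening: 0.0001
```

```bash
python3 - <<'E'
from station import ctrl
from h import *
o=ctrl.get_obs();status(o)
for a in list(np.arange(.55,1.96,.1))+[1.95]:
    ex=.065-.13*np.cos(a); ez=.055+.13*np.sin(a)
    print(round(a,2),(ex*1000).round(),(ez*1000).round(),row(o,(ex-.011,0,ez-.014),0)[:3])
cv2.imwrite('pics/t4.png',ctrl.get_image('wrist')['color'])
E
```

```text
t 5.35 case-pos mm [-70.7  -0.7 111.3] tilt -0.19 z [-0.003  0.001 -1.   ] F [-0.8  0.2  0.2] open 0.0001
0.55 -46.0 123.0 [-1.39, 0.07, 0.23]
0.65 -38.0 134.0 [-2.12, 0.07, -0.85]
0.75 -30.0 144.0 [-2.95, 0.07, -1.84]
0.85 -21.0 153.0 [-3.88, 0.07, -2.75]
0.95 -11.0 161.0 [-4.9, 0.07, -3.56]
1.05 0.0 168.0 [-5.99, 0.07, -4.27]
1.15 12.0 174.0 [-7.14, 0.07, -4.86]
1.25 24.0 178.0 [-8.35, 0.07, -5.34]
1.35 37.0 182.0 [-9.6, 0.07, -5.69]
1.45 49.0 184.0 [-10.88, 0.07, -5.91]
1.55 62.0 185.0 [-12.18, 0.07, -6.01]
1.65 75.0 185.0 [-13.48, 0.07, -5.98]
1.75 88.0 183.0 [-14.77, 0.07, -5.81]
1.85 101.0 180.0 [-16.03, 0.07, -5.52]
1.95 113.0 176.0 [-17.27, 0.07, -5.11]
1.95 113.0 176.0 [-17.27, 0.07, -5.11]
```

View pics/t4.png

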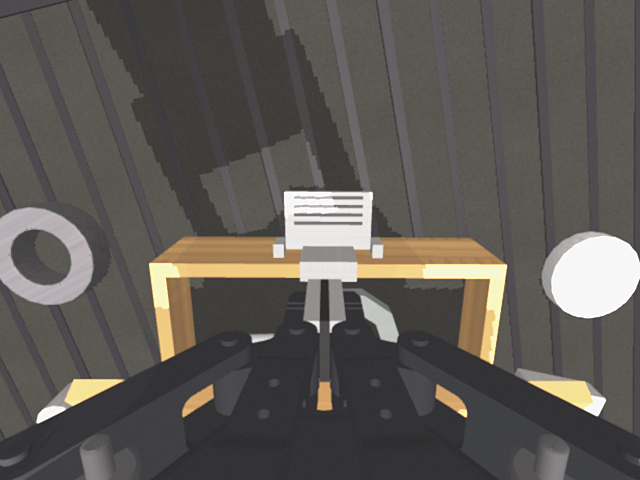

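The wrist view has the fingertips in front of the open case, with the tab at (328,215) back at rest. I'll push along the arc in small rows.

Request:
apply_moves([
  [-1.0,0.07,0.1,0,0,0],
  [-1.4,0.07,0.1,0,0,0],
  [-1.75,0.07,-0.3,0,0,0],
  [-2.12,0.07,-0.85,0,0,0],
  [-2.5,0.07,-1.36,0,0,0],
  [-2.95,0.07,-1.84,0,0,0],
  [-3.4,0.07,-2.3,0,0,0],
  [-3.88,0.07,-2.75,0,0,0],
  [-4.4,0.07,-3.17,0,0,0],
  [-4.9,0.07,-3.56,0,0,0],
  [-5.45,0.07,-3.93,0,0,0],
  [-6.0,0.07,-4.27,0,0,0],
  [-6.0,0.07,-4.27,0,0,0],
])

```text
t: 6.7
tool_pos: [0.5497, 0.1497, 0.1545]
tool_rot: [-0.332, -3.123, -0.002]
contact_force: [-0.4, -0.0, 0.4]
opening: 0.0001
```

```bash
python3 - <<'E'
from station import ctrl
from h import *
o=ctrl.get_obs();status(o)
for a in list(np.arange(1.05,1.96,.1)):
    ex=.065-.13*np.cos(a); ez=.055+.13*np.sin(a)
    print(round(a,2),row(o,(ex-.011,0,ez-.014),0))
i=ctrl.get_image('top')['color'][150:330,150:450]
j=ctrl.get_image('scene')['color'][120:330,150:450]
cv2.imwrite('pics/t5.png',np.vstack([cv2.resize(k,None,fx=1.5,fy=1.5) for k in (i,j)]))
E
```

```text
t 6.7 case-pos mm [ -9.8   0.3 154.5] tilt -0.06 z [-0.001  0.001 -1.   ] F [-0.3 -0.1  0.4] open 0.0001
1.05 [0.09, -0.03, 0.08, 0.01, -0.01, 0.0]
1.15 [-1.07, -0.03, -0.51, 0.01, -0.01, 0.0]
1.25 [-2.28, -0.03, -0.99, 0.01, -0.01, 0.0]
1.35 [-3.53, -0.03, -1.34, 0.01, -0.01, 0.0]
1.45 [-4.81, -0.03, -1.56, 0.01, -0.01, 0.0]
1.55 [-6.11, -0.03, -1.65, 0.01, -0.01, 0.0]
1.65 [-7.41, -0.03, -1.61, 0.01, -0.01, 0.0]
1.75 [-8.69, -0.03, -1.45, 0.01, -0.01, 0.0]
1.85 [-9.96, -0.03, -1.15, 0.01, -0.01, 0.0]
1.95 [-11.19, -0.03, -0.74, 0.01, -0.01, 0.0]
```

View pics/t5.png

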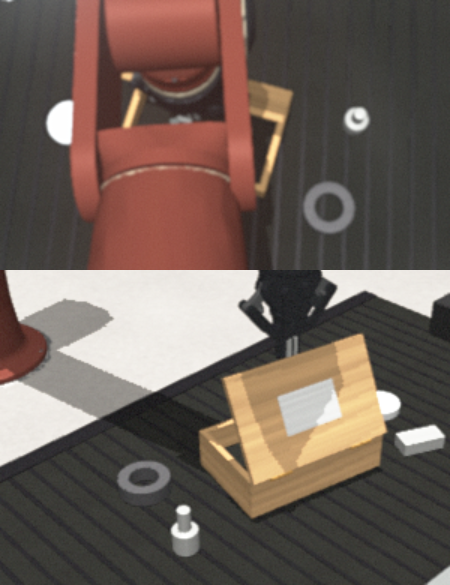

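The scene view shows the lid's top edge following the fingers, at roughly 1.05 rad. I'll keep going along the arc.

Request:
apply_moves([
  [-0.5,0,-0.2,0,0,0],
  [-1.07,0,-0.5,0,0,0],
  [-1.65,0,-0.75,0,0,0],
  [-2.28,0,-1.0,0,0,0],
  [-2.9,0,-1.17,0,0,0],
  [-3.53,0,-1.34,0,0,0],
  [-4.2,0,-1.45,0,0,0],
  [-4.8,0,-1.56,0,0,0],
  [-5.4,0,-1.6,0,0,0],
  [-6.1,0,-1.65,0,0,0],
  [-6.7,0,-1.63,0,0,0],
  [-7.4,0,-1.6,0,0,0],
  [-8.0,0,-1.53,0,0,0],
  [-8.7,0,-1.45,0,0,0],
  [-9.3,0,-1.3,0,0,0],
  [-9.9,0,-1.2,0,0,0],
  [-10.3,0,-1.1,0,0,0],
  [-10.3,0,-1.1,0,0,0],
  [-10.3,0,-1.1,0,0,0],
])

```text
t: 8.7
tool_pos: [0.6492, 0.1283, 0.1642]
tool_rot: [-0.331, -3.121, -0.002]
contact_force: [-0.8, 0.2, 0.8]
opening: 0.0002
```

```bash
python3 - <<'E'
from station import ctrl
from h import *
o=ctrl.get_obs();status(o)
print(row(o,(-.02,0,.2),0),row(o,(-.02,0,.25),0))
j=ctrl.get_image('scene')['color'][100:340,130:470]
cv2.imwrite('pics/t6.png',cv2.resize(j,None,fx=2,fy=2))
E
```

```text
t 8.7 case-pos mm [ 92.1   0.2 164.2] tilt -0.19 z [-0.003  0.001 -1.   ] F [-0.8 -0.   0.8] open 0.0002
[11.22, -0.02, -3.54, 0.01, -0.04, 0.01] [11.23, -0.01, -8.54, 0.01, -0.04, 0.01]
```

View pics/t6.png

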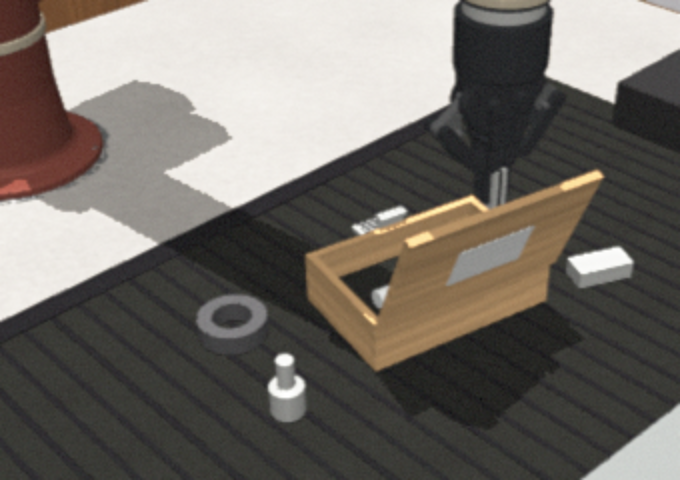

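The lid now leans back past upright, with its top edge running from (420,240) to (600,178) in the crop. I'll back off towards the robot and up, then check.

Request:
apply_moves([
  [1,0,0,0,0,0],
  [2.5,0,0,0,0,0],
  [5,0,-1,0,0,0],
  [8,0,-3,0,0,0],
  [11,0,-6,0,0,0],
  [14,0,-9,0,0,0],
  [18,0,-11,0,0,0],
  [22,0,-12,0,0,0],
  [26,0,-12,0,0,0],
  [26,0,-12,0,0,0],
  [26,0,-12,0,0,0],
  [26,0,-12,0,0,0],
  [26,0,-12,0,0,0],
  [26,0,-12,0,0,0],
  [26,0,-12,0,0,0],
  [26,0,-12,0,0,0],
  [26,0,-12,0,0,0],
  [26,0,-12,0,0,0],
  [26,0,-12,0,0,0],
  [26,0,-12,0,0,0],
])

```text
t: 10.75
tool_pos: [0.3953, 0.1827, 0.2852]
tool_rot: [-0.331, -3.121, -0.002]
contact_force: [-0.1, -0.1, 1.0]
opening: -0.0
```

```bash
python3 - <<'E'
from station import ctrl
from h import *
o=ctrl.get_obs();status(o)
s=ctrl.get_image('scene')
def lid(a):  # outer corners of free edge
    return [c2w((.065-.13*np.cos(a)+.008*np.sin(a),y,.055+.13*np.sin(a)+.008*np.cos(a))) for y in (-.1,.1)]
for a in (1.75,1.85,1.95):print(a,proj(s,lid(a)).round(1).tolist(),(2*(proj(s,lid(a))-[130,100])).round().tolist())
im=s['color'].copy()
cv2.imwrite('pics/t7.png',cv2.resize(im[100:340,130:470],None,fx=2,fy=2))
t=ctrl.get_image('top')['color'][130:330,130:450];cv2.imwrite('pics/t8.png',cv2.resize(t,None,fx=2.4,fy=2.4))
E
```

```text
t 10.75 case-pos mm [-167.6    0.   285.2] tilt -0.18 z [-0.003  0.001 -1.   ] F [-0.  -0.1  1. ] open -0.0
1.75 [[326.3, 212.0], [422.1, 177.8]] [[393.0, 224.0], [584.0, 156.0]]
1.85 [[330.5, 217.6], [426.6, 182.7]] [[401.0, 235.0], [593.0, 165.0]]
1.95 [[334.7, 223.8], [430.9, 188.2]] [[409.0, 248.0], [602.0, 176.0]]
```

View pics/t7.png

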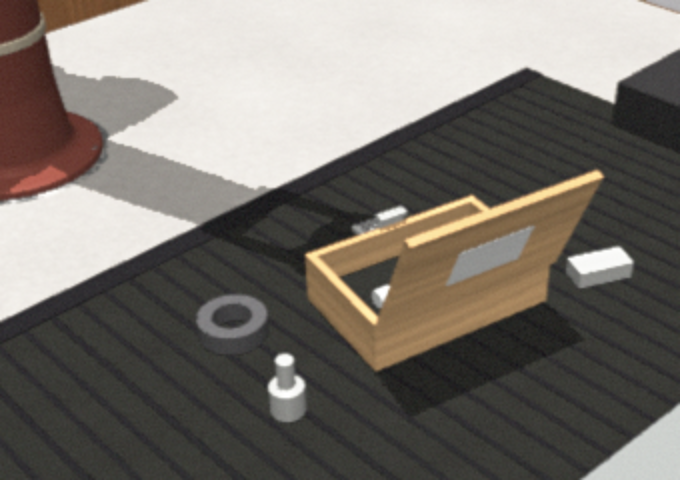

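View pics/t8.png

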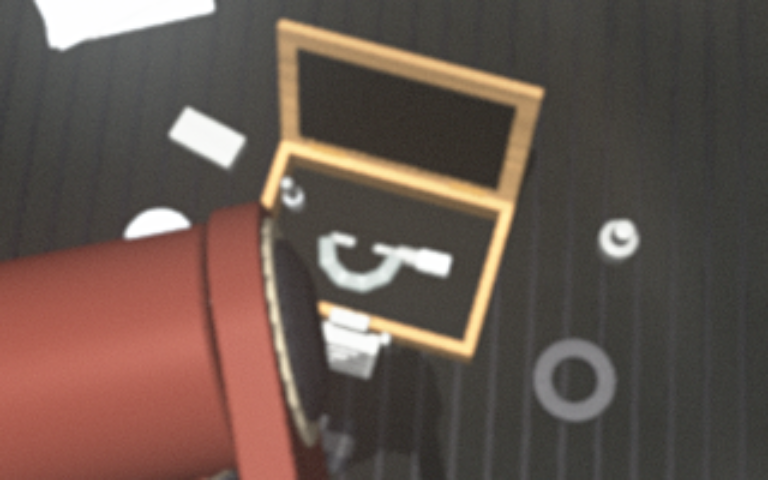

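The scene crop has the lid's outer edge corners at about (409,246) and (603,175). The prediction for 1.95 rad was (409,248) and (602,176), so the lid rests on its stop. The micrometer is lying in the case, the tab is back up, the other things are in place and the arm is clear. Handing in.

```bash
python3 -c "
from station import ctrl
print(ctrl.finish_job())"
```

```text
the job is handed in; nothing more can be done
None
```

The case is open, with its lid resting against the stop, and the job is handed in; no verdict was reported. I found the case in the top view (checked in the scene view), then pressed the tab with the shut fingers tilted 25° away from the lid. The lid popped up by itself, and after backing off I pushed it over its arc with the fingertips and withdrew.

Last checks, at t ≈ 10.8 s:
- **Lid:** its edge corners are within about 2 px (in the enlarged crop) of the prediction for 1.95 rad.
- **Tab and micrometer:** the tab looks back at rest and the micrometer is lying in the case. I judged both by eye in the pictures, not by measurement. The micrometer was hidden until the lid opened, so I had no starting picture to compare it with.
- **Other things:** the ring, block and plug look unmoved. The disc was partly hidden by the arm in the last top view, but the arm did not come near it.
- **Arm:** well clear of everything. The force reading was about 1 N, a little above the 0.9 N or less seen in earlier free moves, and I took it as sensor offset.

No check failed. The only small disagreements were a 1.5 mm residual in the pose fit at the tab and a few pixels in the popped-up lid's corners.

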